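# Close and lock the cartridge cover of the water filter

## Robot

A 6-joint arm with a two-finger parallel gripper is mounted at the origin on a cart in front of the work surface, level with it; the furniture and walls round the work are solid. World frame = base frame: x ahead of the robot, y to its left, z up, the work surface at z = 0. Lengths are in m, angles in degrees, forces in N, time in s.
With the tool pointing down it reaches from about 0.3 to 0.75 m from the base axis. Payload 8.5 kg.
Tool frame: the origin (TCP) lies where the fingers leave the gripper's body, on its centre line; the fingertips stand 64 mm ahead of it and the grasp point (between the pads) lies 45 mm ahead of it (nose_length is the distance from the TCP to the fingertips, in m); z points along the fingers, y is the line along which they close (so a half turn about z gives the same grasp; the last joint's range is limited). The gripper opens to 88 mm and grips with 3 to 60 N. Pads are 18 mm wide; open, the fingers measure 123 mm over their backs; the gripper's body (75 mm by 187 mm) begins 45 mm behind the grasp point.
Start: joints at [-78.627, 21.807, 74.336, -0, 83.858, -12.336], TCP at [0.221, -0.504, 0.303] pointing down, gripper open.
Joint ranges: [-178.18, 178.18], [-50.72, 133.34], [12.68, 142.11], [-81.47, 261.47], [9.98, 163.14], [-165.26, 165.26]. Speed limits (degrees/s): [136.94, 136.94, 180, 180, 180, 180].

## Interface

Orientations are given as a 3x3 rotation matrix whose columns are the frame's x, y, z axes.
In Python, from bench import read_state, snapshot, close_job, nose_length gives the robot as it stands.
- The arm moves only by the shell command python3 -m pendant 'ROWS' [FORCE]. ROWS is a JSON object whose one key "commands" holds a list of rows, each a list of 3 entries, a list of its own where there are three numbers: the finger opening in mm, from 0 to 88.1, then the shift along the tool's x, y, z in mm, then the turn, a rotation vector about the tool's x, y, z in degrees. A call has 1 to 20 rows; each row shifts and turns the commanded pose from where the row before left it, along the tool's axes as they then stand; what a row does not reach is not made up. A row lasts 1/8 s, in which the tool goes at most 62.5 mm and 10.7 degrees, less where a joint would pass 70% of its speed; a pose out of reach is approached as far as the arm can. A call with a gripper value outside its range is refused whole. The fingers move at their own pace and stop on an object; FORCE is the grip in N (left out, the last holds). Time passes only in rows, so rows that do not move let the fingers close. It gives the time, the measured TCP pose, the force, the opening and the grip force at its end, in the units of the state.
- read_state(): the state, without advancing time (a new reading comes with each control period).
- snapshot(name): name is "side" or "top" or "wrist"; returns a dict with "image" (420x560x3 uint8, red, green, blue), "fx", "fy", "cx", "cy" (pixels), "eye" and "orientation" of the camera in the world. Camera axes: x right, y down, z forward; pixel columns grow to the right and rows downward; lengths in m; the calibration is good to about 2 mm. A picture is of the moment at which its call begins. There is no depth.
- close_job(): hands the job in; it is judged then, once.
The state is a dict: "time": time; "joints": joint angles; "dq": joint speeds; "joint_torque": joint torques, N m; "ee_pos": TCP position; "eef_rot": TCP orientation; "contact_force": force on the tool from outside, world axes, zero at the start; "wrist_torque": the same for the moment, N m; "gripper_width": finger opening in m; "grasp_force": force on a finger pad.
Only numpy, scipy, OpenCV 4.12 (cv2) and the standard library are available. Lean on these libraries where they do the work, as an engineer would, in place of code of your own. Each camera call takes 0.05 s, during which the arm holds its last target. There are 200 camera calls.

## Task

The filter cartridge has just been changed: close the access cover of the water-filter unit fully, then lock it with the flat-bladed key, pressing the slotted stud down and turning it a quarter turn clockwise until it snaps into its catch and stays down by itself. Then stand the key upright and fully down in the deck well it came from; leave the round-knobbed key, the old cartridge, the tea glass and the mug standing where they are.

Things in the scene. Friction and masses are not known exactly. Their poses are not given: they have to be found in the camera images.
- water_filter: Water-filter unit fixed to the worktop: low white box, 200 (x) by 300 (y) mm, steel deck 92 mm above the worktop in a rounded rim at 94 mm. Origin: centre of its underside; z up, x from its front (display side, towards the robot) to its back, y to its left. The white access cover, hinged at its back, is over the middle of the deck, with a key well in the deck on either side.
- cover (a joint): Opening angle of the cover, rad: 0 = shut on the deck (hard stop), 1.75 = fully open; starts at 0.6 to 0.95. A stiff hinge holds it anywhere; a push of 1 to 4 N near its free edge shuts it. Plate 136 mm from hinge to free edge, 132 mm wide, 8 mm thick; outer face 100.5 mm above the worktop when shut. Push it down on its outer (upper) face beside the stud's boss.
- cover_hinge (a point): Point on the hinge axis, mid width, half way up the plate's thickness (4 mm under the outer face); 50 mm behind the unit's origin and 96.5 mm above the worktop. The axis runs along the unit's y. Turns with the cover: its x points from the free edge to the hinge, z out of the outer face.
- cover_face (a point): Point on the cover's outer face, a good place to push: 100 mm from the hinge, 48 mm to the left of the middle. Axes as cover_hinge. With the cover shut, it is 50 mm in front of the unit's origin.
- slot (a point): Centre of the slot floor of the steel stud, which sits in the cover 108 mm from the hinge, mid width, inside a round white boss 47 mm across, 13 mm high. Head 34 mm across; slot 7 mm wide, 6.5 mm deep, open at both ends. x runs along the slot, z out of the head. Cover shut, stud up: 58 mm in front of the unit's origin, 112 mm above the worktop (head top 118.5, 5 mm proud of the boss).
- stud_turn (a joint): Turn of the stud, rad, clockwise seen from above. 0 = slot along the unit's x (front to back); starts at 0 to 0.3; stop at 1.6 = slot across the unit. Light friction (0.02 N m). Unless pressed 5 mm it jams at about 0.5. Past about 1.35 it is in the catch: on release it snaps up to 3 mm and cannot turn back. The blade has about 0.19 rad of play in the slot before it drives the stud.
- stud_press (a joint): How far the stud is pushed into the cover, m: 0 up, 0.007 bottomed. Spring: about 3 N to start, 5.5 N at 5 mm, 6.5 N at 7 mm. It must be past 0.005 while it is turned. Released, it rests at 0 before 0.5 rad of turn, at 0.005 when only half turned (not locked), at 0.003 in the catch.
- slot_key: Flat-bladed key, loose, 60 g, standing in a well. Origin: centre of the blade's tip; z up its axis, x across blade and paddle. Heights from the tip: blade 16 (x) by 4 (y) mm to 10 mm; shank 16 mm round to 24; collar 30 mm round to 30; black flat paddle 42 (x) by 14 (y) mm to 77. In the well the collar rests on the deck, the tip 68 mm above the worktop. Grasp the paddle across its 14 mm.
- key_tip (a point): Centre of the blade's tip, the origin of slot_key, same axes.
- knob_key: A different key (for a valve), loose, in the other well; it stays there. Round fluted black knob 37 mm across, 60 mm tall in all. Origin: centre of its lower end, 68 mm above the worktop.
- well_left (a point): Centre of the mouth, in the deck's surface (92 mm), of the round well left of the cover: 22 mm wide, 32 mm deep, mouth chamfered 2 mm; 20 mm in front of the unit's origin and 96.5 mm to its left.
- well_right (a point): The same for the well to the right of the cover.
- old_cartridge: The spent cartridge, a white cylinder 44 mm across, 102 mm tall, loose, standing on a small white board at the right. Origin: centre of its underside.
- tea_glass: Clear tea glass 77 mm across, 89 mm tall, loose, at the left in front of the unit. Origin: centre of its underside.
- mug_coffee: Dark green mug 86 mm across, 96 mm tall, loose, behind the board at the right. Origin: about the centre of its underside.

How it is judged:
By the outcome, as a careful person would: the job done as asked, in the order asked, and still so for the second after the job is handed in, with the robot touching nothing.
It also fails if it takes over 58 s, if anything falls off the work surface, if the arm or the gripper's body presses on something with over 40 N, if the wrist force passes 120 N, or if a joint passes its speed limit or range.

## Working session

There is one attempt and no reset: what is moved stays moved. The work goes in short steps, Python scripts to look and compute and a shell command to move; the robot and the scene stay as the last step left them, time stands still between calls to the robot, and variables do not carry over. Pictures are saved under pics/ and viewed, at most 10 in all, crops included, and the job is handed in when it is done.

```bash
ls; mkdir -p pics
python3 - <<'E'
from bench import *
import cv2,json,numpy as np
for n in ["side","top","wrist"]:
    s=snapshot(n); cv2.imwrite(f"pics/{n}0.png",s["image"][:,:,::-1])
    print(n,s["fx"],s["fy"],s["cx"],s["cy"],np.round(s["eye"],4).tolist(),np.round(s["orientation"],4).tolist())
st=read_state();print(st,nose_length)
E
```

```text
pics
side 509.29672745464785 509.29672745464785 272.08922803364106 213.29365255365983 [-0.1211, 0.6805, 0.6429] [[-0.8071, -0.2929, 0.5126], [-0.5904, 0.3905, -0.7064], [0.0068, -0.8728, -0.4881]]
top 543.7265841688372 543.7265841688372 277.1872947370783 212.4722173845732 [0.3952, -0.121, 1.449] [[-0.0008, -0.9979, 0.0648], [-0.9997, 0.0023, 0.0234], [-0.0235, -0.0648, -0.9976]]
wrist 363.6320198963434 363.6320198963434 280.4388078630881 212.73701211009015 [0.2965, -0.4703, 0.3832] [[0.403, -0.8685, -0.2887], [-0.9152, -0.3828, -0.1258], [-0.0012, 0.3149, -0.9491]]
{'time': 0.15, 'joints': array([-7.86270575e+01,  2.18342793e+01,  7.43712616e+01,  3.49162364e-04,
        8.38587476e+01, -1.23351161e+01]), 'dq': array([-0.04003305, -0.14207239, -0.12558446, -0.02515874, -0.0340028 ,
       -0.00378261]), 'joint_torque': array([ 1.50274558e-03, -4.38082051e+01, -2.24616694e+01,  7.13525154e-02,
        3.43507156e-02, -8.55209441e-05]), 'ee_pos': array([ 0.22111923, -0.50344381,  0.30228006]), 'eef_rot': array([[ 9.15606341e-01,  4.02075842e-01, -2.15320788e-04],
       [ 4.02075825e-01, -9.15605711e-01,  1.10120726e-03],
       [ 2.45619893e-04, -1.09484763e-03, -9.99999370e-01]]), 'contact_force': array([-0.41374482,  0.77776484,  0.39395978]), 'wrist_torque': array([-0.01679543,  0.00045867,  0.05746079]), 'grasp_force': 0.0, 'gripper_width': 0.08828442954122569} 0.064
```

View pics/top0.png

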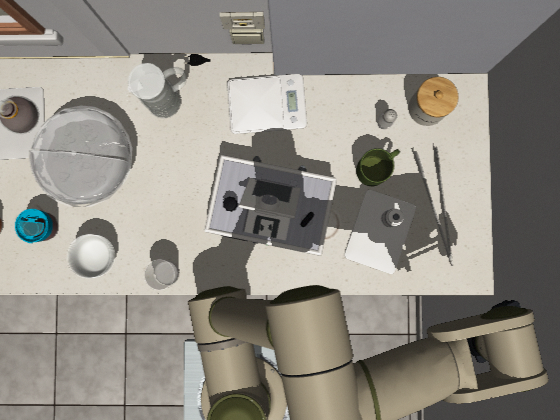

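View pics/side0.png

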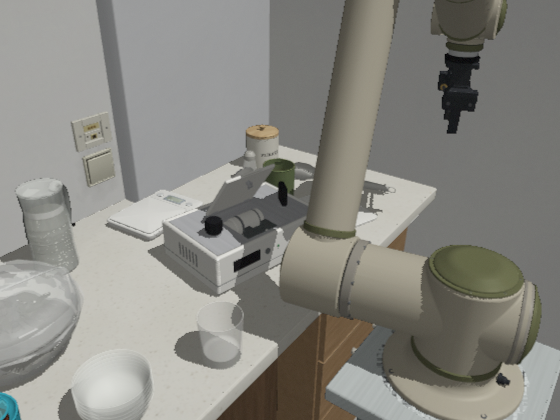

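```bash
cat > h.py <<'E'
import numpy as np,cv2
from bench import *
def ray(s,uv,z):
    d=s["orientation"]@np.array([(uv[0]-s["cx"])/s["fx"],(uv[1]-s["cy"])/s["fy"],1.])
    e=np.array(s["eye"]); return e+d*(z-e[2])/d[2]
def proj(s,p):
    c=np.array(s["orientation"]).T@(np.array(p)-s["eye"]); return np.array([s["fx"]*c[0]/c[2]+s["cx"],s["fy"]*c[1]/c[2]+s["cy"]])
E
python3 - <<'E'
from h import *
s=snapshot("top")
P=[ray(s,p,.094)[:2] for p in [(222,156),(336,179),(321,254),(206,231)]]
print(np.round(P,4),np.mean(P,0)); 
for a,b in [(0,1),(1,2),(2,3),(3,0)]: 
    d=P[b]-P[a];print(np.linalg.norm(d),np.degrees(np.arctan2(d[1],d[0])))
k=ray(s,(307,218),.14);print(k, ray(s,(230,203),.125))
im=cv2.resize(s["image"][140:270,190:350,::-1],None,fx=5,fy=4.5,interpolation=2)
cv2.imwrite("pics/c1.png",im)
E
```

```text
[[ 0.6262  0.0498]
 [ 0.5667 -0.2365]
 [ 0.3797 -0.1979]
 [ 0.4372  0.0888]] [ 0.50244107 -0.0739494 ]
0.2923783877960111 -101.72557003056815
0.19100043764818003 168.344697978067
0.29241003785805986 78.66132072807802
0.19297489638641185 -11.663438831930051
[ 0.46668288 -0.16214696  0.14      ] [0.50467501 0.02556768 0.125     ]
```

```bash
python3 -m pendant '{"commands":[[0,[44,-26,-6],[0,0,0]],[0,[44,-26,-6],[0,0,0]],[0,[44,-26,-6],[0,0,0]],[0,[44,-26,-6],[0,0,0]],[0,[44,-26,-6],[0,0,0]],[0,[44,-26,-6],[0,0,0]],[0,[44,-26,-6],[0,0,0]],[0,[44,-26,-6],[0,0,0]],[0,[44,-26,-6],[0,0,0]],[0,[44,-26,-6],[0,0,0]],[0,[0,0,0],[0,0,0]],[0,[0,0,0],[0,0,0]]]}' 20
python3 - <<'E'
from h import *
s=snapshot("wrist");cv2.imwrite("pics/w1.png",s["image"][:,:,::-1]);np.save("w1.npy",s,allow_pickle=True);print(s["eye"])
E
```

```text
time: 1.7
ee_pos: [0.5192, -0.0889, 0.3624]
eef_rot: [[0.916, 0.402, -0.001], [0.402, -0.916, -0.0], [-0.001, -0.0, -1.0]]
contact_force: [0.1, -0.7, -0.1]
gripper_width: 0.0003
grasp_force: 0.0
[ 0.59467948 -0.05562748  0.44328052]
```

View pics/w1.png

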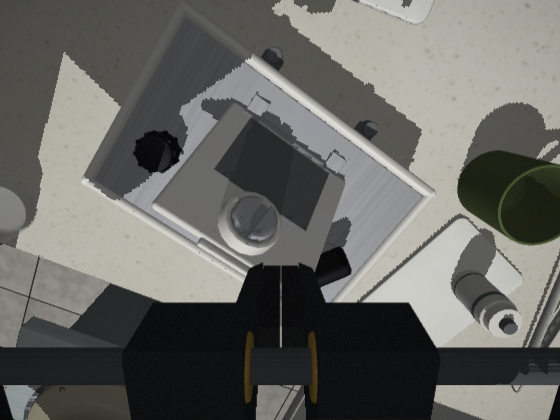

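Run:
```python
from h import *
from scipy.optimize import least_squares
s=np.load("w1.npy",allow_pickle=True).item()
P=[ray(s,p,.094)[:2] for p in [(185,8),(433,193),(85,182)]]
print(np.round(P,4),(P[1]+P[2])/2)
for a,b in [(0,1),(0,2)]: d=P[b]-P[a];print(np.linalg.norm(d),np.degrees(np.arctan2(d[1],d[0])))
def T(p,u):
    c,si=np.cos(p[2]),np.sin(p[2]); return np.array([p[0]+c*u[0]-si*u[1],p[1]+si*u[0]+c*u[1],u[2]])
px=[(185,8),(433,193),(85,182)];U=[(.1,.15,.094),(.1,-.15,.094),(-.1,.15,.094)]
top=snapshot("top");tp=[(222,156),(336,179),(321,254),(206,231)];TU=U[:2]+[(-.1,-.15,.094),U[2]]
def f(p,th): return (.05-p*np.cos(th)+.004*np.sin(th), .0965+p*np.sin(th)+.004*np.cos(th))
def F(q):
    r=[proj(s,T(q,u))-x for u,x in zip(U,px)]
    a,b=f(.136,q[3]); r.append(proj(s,T(q,(a,.066,b)))-(154,206))
    a,b=f(.108,q[3]); n=.013; r.append(proj(s,T(q,(a+n*np.sin(q[3]),0,b+n*np.cos(q[3]))))-(249,222))
    return np.concatenate(r)
o=least_squares(F,[.5,-.074,-.2,.8]);q=o.x;print(q,np.degrees(q[2]),np.round(o.fun,1))
print("top resid",[np.round(proj(top,T(q,u))-x,1).tolist() for u,x in zip(TU,tp)])
for th in [q[3],.6,.4,.2,0]:
    a,b=f(.1,th);print(th,np.round(T(q,(a,.048,b)),4))
for w in [(-.02,.0965,.092),(-.02,-.0965,.092),(-.058,0,.112)]: print(np.round(T(q,w),4))
np.save("q.npy",q)
```

```text
[[ 0.6238  0.0462]
 [ 0.5683 -0.2329]
 [ 0.4398  0.0866]] [ 0.50407158 -0.07314156]
0.2845612821268499 -101.24087993747
0.1883446057484494 167.6261457262821
[ 0.49965276 -0.07498637 -0.20838258  0.98992843] -11.9394422172221 [-3.6 -8.4  7.3  5.4 -7.6  4.  -3.4  2.   7.1  1.8]
top resid [[-0.5, -0.9], [2.4, 0.1], [1.3, 3.6], [-1.5, 1.7]]
0.9899284296435932 [ 0.5081 -0.0277  0.1823]
0.6 [ 0.48   -0.0218  0.1563]
0.4 [ 0.4699 -0.0196  0.1391]
0.2 [ 0.4634 -0.0183  0.1203]
0 [ 0.4607 -0.0177  0.1005]
[0.5    0.0236 0.092 ]
[ 0.4601 -0.1653  0.092 ]
[ 0.4429 -0.063   0.112 ]
```

The picture shows the cover's outer face with the boss at (250,222), its free-left corner at (154,206), the knob key at (158,150), and the slot key at (333,265). Next I'll push the cover shut along its arc.

```bash
python3 -m pendant '{"commands":[[0,[5,-20,28],[0,0,0]],[0,[5,-20,28],[0,0,0]],[0,[5,-20,27],[0,0,0]],[0,[-2,-2,25],[0,0,0]],[0,[-7,-5,11],[0,0,0]],[0,[-7,-5,11],[0,0,0]],[0,[-7,-5,12],[0,0,0]],[0,[-4,-3,8.5],[0,0,0]],[0,[-4,-3,8.5],[0,0,0]],[0,[-3,-2,9.5],[0,0,0]],[0,[-3,-2,9.5],[0,0,0]],[0,[0,0,0],[0,0,0]]]}'
python3 -m pendant '{"commands":[[0,[-1,-1,8],[0,0,0]],[0,[-1,0,7],[0,0,0]],[0,[0,0,4],[0,0,0]],[0,[0,0,0],[0,0,0]]]}'
```

```text
time: 3.3
ee_pos: [0.4639, -0.0176, 0.184]
eef_rot: [[0.916, 0.402, -0.002], [0.402, -0.916, 0.001], [-0.001, -0.002, -1.0]]
contact_force: [-0.4, -0.1, 0.4]
gripper_width: 0.0002
grasp_force: 0.0
time: 3.8
ee_pos: [0.4621, -0.0177, 0.1654]
eef_rot: [[0.916, 0.402, -0.001], [0.402, -0.916, 0.0], [-0.0, -0.0, -1.0]]
contact_force: [-0.1, -0.5, -0.1]
gripper_width: 0.0005
grasp_force: 0.0
```

```bash
python3 -m pendant '{"commands":[[0,[0,0,1],[0,0,0]],[0,[0,0,1],[0,0,0]],[0,[0,0,1],[0,0,0]],[0,[0,0,0],[0,0,0]]]}'
python3 - <<'E'
from h import *
s=snapshot("top")
cv2.imwrite("pics/c2.png",cv2.resize(s["image"][140:270,190:350,::-1],None,fx=4,fy=4,interpolation=2))
E
```

```text
time: 4.3
ee_pos: [0.4622, -0.0177, 0.1647]
eef_rot: [[0.915, 0.402, 0.002], [0.402, -0.915, -0.001], [0.002, 0.002, -1.0]]
contact_force: [-7.3, 0.9, 23.8]
gripper_width: 0.0001
grasp_force: 11.9
```

View pics/c2.png

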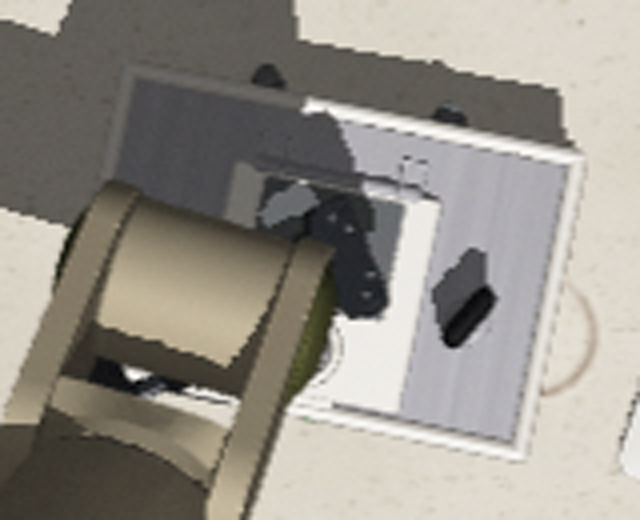

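The cover is shut: the tip sits at 100.7 mm under a 24 N reaction. I'll lift, turn, and look at the key and slot.

```bash
python3 -m pendant '{"commands":[[0,[0,0,-30],[0,0,0]],[0,[0,0,-60],[0,0,0]],[0,[-18.5,36.5,-40],[0,0,0]],[40,[-18.5,36.5,-40],[0,0,0]],[40,[-18.5,36.5,-40],[0,0,0]],[40,[0,0,0],[0,0,-10.4]],[40,[0,0,0],[0,0,-10.4]],[40,[0,0,0],[0,0,-10.4]],[40,[0,0,0],[0,0,-10.4]],[40,[0,0,0],[0,0,-10.4]],[40,[0,0,0],[0,0,-10.4]],[40,[0,0,0],[0,0,-10.4]],[40,[0,0,0],[0,0,-10.4]],[40,[0,0,0],[0,0,-10.4]],[40,[0,0,0],[0,0,-10.4]],[40,[0,0,0],[0,0,-10.4]],[40,[0,0,0],[0,0,0]],[40,[0,0,0],[0,0,0]]]}'
python3 - <<'E'
from h import *
s=snapshot("wrist");cv2.imwrite("pics/w2.png",s["image"][:,:,::-1]);np.save("w2.npy",s,allow_pickle=True);print(s["eye"])
E
```

```text
time: 6.6
ee_pos: [0.4553, -0.1402, 0.3727]
eef_rot: [[-0.742, 0.67, -0.0], [0.67, 0.742, 0.0], [0.0, -0.0, -1.0]]
contact_force: [0.4, -0.7, -0.5]
gripper_width: 0.04
grasp_force: 0.0
[ 0.39433738 -0.08497411  0.45367578]
```

View pics/w2.png

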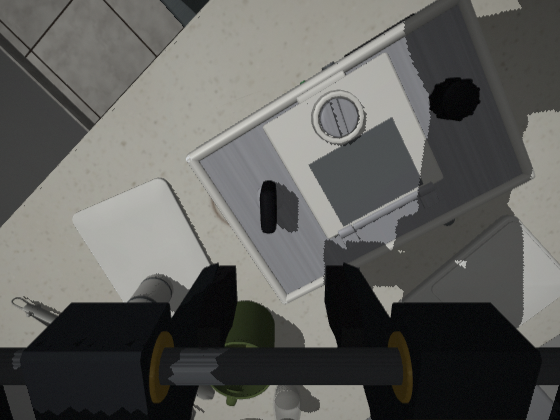

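Run:
```python
from h import *
s=np.load("w2.npy",allow_pickle=True).item();im=s["image"][:,:,::-1]
a=cv2.resize(im[170:245,235:310],(500,500),interpolation=cv2.INTER_CUBIC);b=cv2.resize(im[85:150,305:370],(300,300),interpolation=2)
a=cv2.convertScaleAbs(a,alpha=2.0,beta=20)
o=np.zeros((500,800,3),np.uint8);o[:,:500]=a;o[:300,500:]=b
cv2.imwrite("pics/c3.png",o)
g=cv2.cvtColor(im,cv2.COLOR_BGR2GRAY)
m=((g<45)*255).astype(np.uint8);m[:, :240]=0;m[:,300:]=0;m[:165]=0;m[250:]=0
c=max(cv2.findContours(m,0,1)[0],key=cv2.contourArea);print(cv2.minAreaRect(c),cv2.boundingRect(c))
print(g[85:150:1][112-85:124-85,325:352])
```

```text
((268.0, 206.5), (51.0, 16.0), 90.0) (260, 181, 17, 52)
[[131 128 124 125 128 129 124 110  82 128 128 127 126 126 126 118  80 106
  125 127 129 130 127 128 127 127 127]
 [131 129 125 124 127 128 126 124  58  87 127 127 127 126 126 124 100  97
  128 125 128 130 128 128 127 127 127]
 [132 129 126 124 126 128 128 124  78  60  86 127 127 127 125 125 102  80
  122 126 128 130 129 128 127 126 127]
 [131 129 127 125 124 128 129 126 107  54  61  85 127 126 127 125 118  84
  109 127 128 129 129 128 128 127 127]
 [131 129 128 125 124 127 127 127 125  58  61  66 127 126 126 125 124 102
   96 127 127 129 128 128 127 127 127]
 [130 130 128 127 125 127 129 127 124  77  64 118 127 127 127 126 125 105
   81 123 127 128 131 128 127 127 127]
 [128 129 128 126 125 126 127 128 124 107  63 129 128 126 126 126 126 105
   81 109 126 128 130 128 128 126 126]
 [127 129 129 127 125 125 126 129 127 123  58  87 128 126 126 126 127 120
   98  99 127 128 129 129 128 127 126]
 [127 129 129 128 126 124 126 128 127 123  75  62  87 128 127 128 127 125
  112  82 123 127 129 129 128 127 127]
 [129 126 129 127 127 125 125 128 127 123 106  55  66 128 127 126 126 125
  107  78 111 126 128 129 128 127 126]
 [128 126 127 129 127 124 123 127 128 126 123  62 118 129 128 127 126 126
  121 100  99 128 127 128 129 128 127]
 [130 127 128 129 128 126 124 126 128 127 124  77  86 128 128 128 127 126
  125 118  81 124 125 127 130 128 126]]
```

View pics/c3.png

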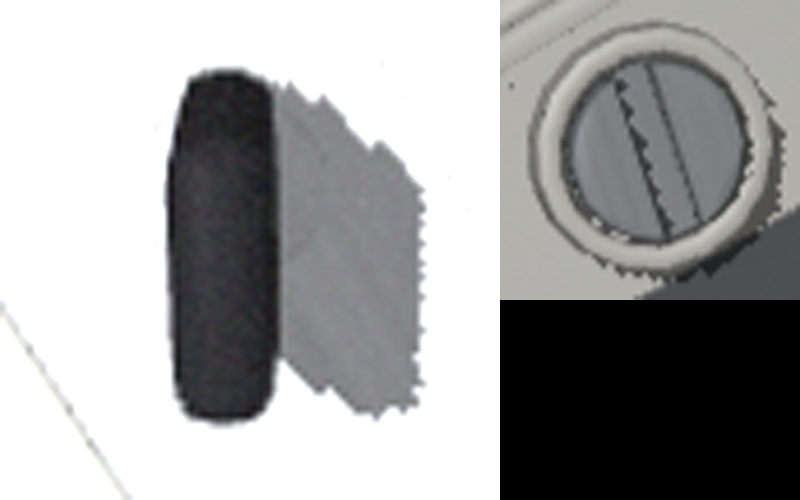

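The key's paddle is in line with the tool x axis, with its top end at about (268,233). The stud is centred at about (339,117), and its slot runs from (334,100) to (345,134).

Run:
```python
from h import *
s=np.load("w2.npy",allow_pickle=True).item();st=read_state();R=np.array(st["eef_rot"]);p=np.array(st["ee_pos"])
far=ray(s,(268.3,233.3),.143);near=ray(s,(268.3,180.5),.100)
tx=R[:,0];ty=R[:,1]
print("far,near",far,near,(far-near)@tx)
k=far+tx*.021;print("key far-based",k, "near-based",near-tx*.021)
print("delta tool for key",(k-p)@R*1000)
S=ray(s,(305+156/4.615,85+150/4.615),.1165)
a=ray(s,(334,99.7),.1185);b=ray(s,(344.9,134.4),.1185);d=b-a
print("stud",S,"mid",(a+b)/2,"len",np.linalg.norm(d),"slot yaw",np.degrees(np.arctan2(d[1],d[0])),"tool yaw",np.degrees(np.arctan2(tx[1],tx[0])))
# unit yaw from rim edges front line: front-right corner, front-left etc
for y in (-11.5,-11.9):
    c,si=np.cos(np.radians(y)),np.sin(np.radians(y));Rz=np.array([[c,-si],[si,c]])
    print(y,"C from key",k[:2]-Rz@[-.02,-.0965],"C from stud",S[:2]-Rz@[-.058,0])
v=S[:2]-k[:2];print("unit yaw from key->stud",np.degrees(np.arctan2(v[1],v[0])-np.arctan2(.0965,-.038)),np.linalg.norm(v),np.hypot(.0965,.038))
```

```text
far,near [ 0.47858613 -0.17572878  0.143     ] [ 0.44870232 -0.15002918  0.1       ] -0.03940791591769529
key far-based [ 0.46299427 -0.1616613   0.14299783] near-based [ 0.46429417 -0.16409666  0.10000217]
delta tool for key [-20.03670476 -10.745265   229.78746787]
stud [ 0.44596272 -0.06064904  0.1165    ] mid [ 0.44595749 -0.06020199  0.1185    ] len 0.03209357089178625 slot yaw -21.46121467656594 tool yaw 137.94220119889897
-11.5 C from key [ 0.50183177 -0.07108593] C from stud [ 0.50279835 -0.07221238]
-11.9 C from key [ 0.50246315 -0.07135927] C from stud [ 0.50271624 -0.07260889]
unit yaw from key->stud -11.923092554554067 0.10243803312245509 0.10371234256345771
```

```bash
python3 -m pendant '{"commands":[[40,[-10.5,-5.7,50],[0,0,0]],[40,[-10.7,-5.7,50],[0,0,0]],[40,[0,0,40],[0,0,0]],[40,[0,0,34],[0,0,0]],[40,[0,0,20],[0,0,0]],[40,[0,0,10],[0,0,0]],[40,[0,0,0],[0,0,0]],[0,[0,0,0],[0,0,0]],[0,[0,0,0],[0,0,0]],[0,[0,0,0],[0,0,0]],[0,[0,0,0],[0,0,0]],[0,[0,0,0],[0,0,0]],[0,[0,0,0],[0,0,0]]]}' 40
```

```text
time: 8.28
ee_pos: [0.4636, -0.163, 0.1692]
eef_rot: [[-0.744, 0.668, 0.001], [0.668, 0.744, -0.0], [-0.001, 0.0, -1.0]]
contact_force: [-1.1, 0.4, 6.3]
gripper_width: 0.0136
grasp_force: 40.0
```

```bash
python3 -m pendant '{"commands":[[0,[0,0,-10],[0,0,0]],[0,[0,0,-20],[0,0,0]],[0,[0,0,-30],[0,0,0]],[0,[0,0,-20],[0,0,0]],[0,[27.1,21.4,0],[0,0,0]],[0,[27.1,21.4,0],[0,0,0]],[0,[27.2,21.4,0],[0,0,0]],[0,[0,0,0],[0,0,-10.2]],[0,[0,0,0],[0,0,-10.2]],[0,[0,0,0],[0,0,0]],[0,[0,0,0],[0,0,0]]]}'
python3 - <<'E'
from h import *
s=snapshot("wrist");t=snapshot("side")
a=cv2.resize(s["image"][100:300,180:380,::-1],(500,500),interpolation=2);b=cv2.resize(t["image"][150:270,190:310,::-1],(300,300),interpolation=2)
o=np.zeros((500,800,3),np.uint8);o[:,:500]=a;o[:300,500:]=b;cv2.imwrite("pics/c4.png",o)
E
```

```text
time: 9.65
ee_pos: [0.4457, -0.0608, 0.2489]
eef_rot: [[-0.929, 0.37, -0.0], [0.37, 0.929, 0.0], [0.0, 0.0, -1.0]]
contact_force: [-0.1, 0.7, -0.7]
gripper_width: 0.0136
grasp_force: 40.0
```

View pics/c4.png

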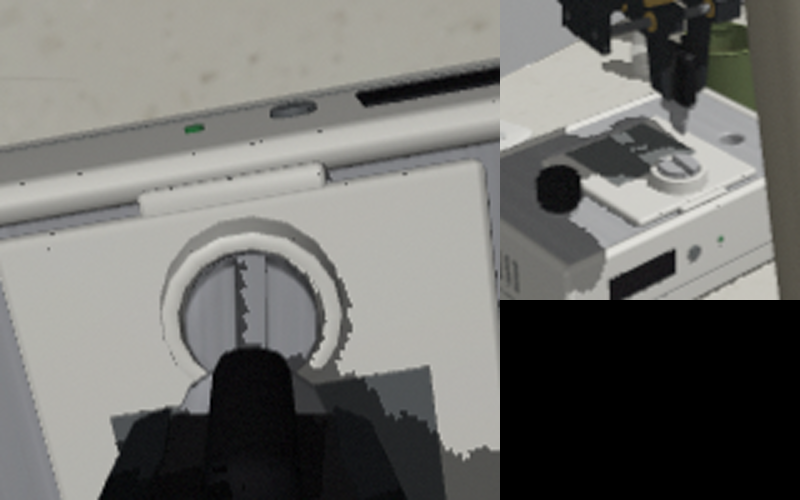

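```bash
python3 -m pendant '{"commands":[[0,[0,0.6,15],[0,0,0]],[0,[0,0,9],[0,0,0]],[0,[0,0,4],[0,0,0]],[0,[0,0,3],[0,0,0]],[0,[0,0,2],[0,0,0]],[0,[0,0,1],[0,0,0]],[0,[0,0,0],[0,0,0]]]}'
```

```text
time: 10.62
ee_pos: [0.446, -0.0602, 0.2148]
eef_rot: [[-0.93, 0.366, 0.0], [0.366, 0.93, -0.0], [-0.0, 0.0, -1.0]]
contact_force: [-0.9, 0.1, -1.2]
gripper_width: 0.0137
grasp_force: 40.0
```

The tip is inside the slot with no force on it. I'll press now.

```bash
python3 -m pendant '{"commands":[[0,[0,0,3],[0,0,0]],[0,[0,0,3],[0,0,0]],[0,[0,0,2],[0,0,0]],[0,[0,0,0],[0,0,0]]]}'
```

```text
time: 11.12
ee_pos: [0.4462, -0.0603, 0.2069]
eef_rot: [[-0.93, 0.366, 0.001], [0.366, 0.93, -0.0], [-0.001, 0.0, -1.0]]
contact_force: [0.0, -0.2, 5.8]
gripper_width: 0.0138
grasp_force: 40.0
```

```bash
python3 -m pendant '{"commands":[[0,[0,0,1],[0,0,0]],[0,[0,0,0],[0,0,8]],[0,[0,0,0],[0,0,8]],[0,[0,0,0],[0,0,8]],[0,[0,0,0],[0,0,8]],[0,[0,0,0],[0,0,8]],[0,[0,0,0],[0,0,0]]]}'; python3 -c "
from bench import *;print(read_state()['wrist_torque'])"
```

```text
time: 12.0
ee_pos: [0.4463, -0.0605, 0.2061]
eef_rot: [[-0.476, 0.879, 0.001], [0.879, 0.476, -0.001], [-0.001, 0.001, -1.0]]
contact_force: [0.5, -0.9, 5.8]
gripper_width: 0.0141
grasp_force: 40.0
[-0.20745347 -0.20420703  0.0397381 ]
```

```bash
python3 -m pendant '{"commands":[[0,[0,0,0],[0,0,8]],[0,[0,0,0],[0,0,8]],[0,[0,0,0],[0,0,8]],[0,[0,0,0],[0,0,8]],[0,[0,0,0],[0,0,8]],[0,[0,0,0],[0,0,6]],[0,[0,0,0],[0,0,4]],[0,[0,0,0],[0,0,0]]]}'; python3 -c "
from bench import *;print(read_state()['wrist_torque'])"
```

```text
time: 13.0
ee_pos: [0.4462, -0.0605, 0.2061]
eef_rot: [[0.367, 0.93, 0.001], [0.93, -0.367, -0.001], [-0.001, 0.001, -1.0]]
contact_force: [-0.6, -2.5, 5.0]
gripper_width: 0.0136
grasp_force: 40.0
[-0.37575976  0.03059996  0.0467525 ]
```

```bash
python3 -m pendant '{"commands":[[0,[0,0,0],[0,0,3]],[0,[0,0,0],[0,0,0]],[0,[0,0,-2],[0,0,0]],[0,[0,0,-2],[0,0,0]],[0,[0,0,0],[0,0,0]]]}'; python3 -c "
from bench import *;print(read_state()['wrist_torque'])"
python3 -m pendant '{"commands":[[0,[0,0,0],[0,0,-6]],[0,[0,0,0],[0,0,-6]],[0,[0,0,-4],[0,0,0]],[0,[0,0,-10],[0,0,0]],[0,[0,0,-20],[0,0,0]],[0,[0,0,-10],[0,0,0]],[0,[0,0,0],[0,0,0]]]}'
python3 - <<'E'
from h import *
s=snapshot("wrist");t=snapshot("side")
a=cv2.resize(s["image"][100:300,180:380,::-1],(500,500),interpolation=2);b=cv2.resize(t["image"][150:270,190:310,::-1],(300,300),interpolation=2)
o=np.zeros((500,800,3),np.uint8);o[:,:500]=a;o[:300,500:]=b;cv2.imwrite("pics/c5.png",o)
E
```

```text
time: 13.62
ee_pos: [0.4461, -0.0602, 0.2099]
eef_rot: [[0.415, 0.91, 0.0], [0.91, -0.415, -0.0], [-0.0, 0.001, -1.0]]
contact_force: [1.3, -1.6, 3.8]
gripper_width: 0.0132
grasp_force: 40.0
[-0.48727061 -0.13429524 -0.00562751]
time: 14.5
ee_pos: [0.446, -0.0602, 0.2542]
eef_rot: [[0.217, 0.976, 0.001], [0.976, -0.217, -0.0], [-0.0, 0.001, -1.0]]
contact_force: [0.6, -0.2, 0.1]
gripper_width: 0.0138
grasp_force: 40.0
```

View pics/c5.png

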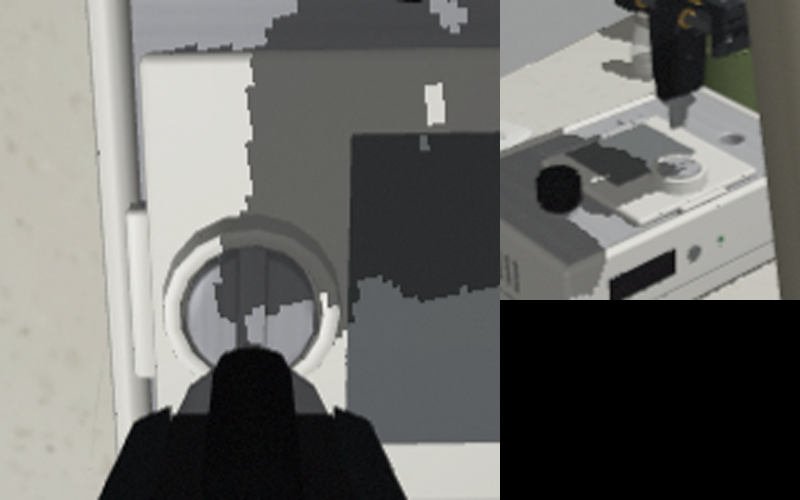

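The slot now lies across the unit and the stud stays down. I'll carry the key back to its well at the pose where I grasped it.

```bash
python3 -m pendant '{"commands":[[0,[-32.2,13.2,0],[0,0,0]],[0,[-32.2,13.2,0],[0,0,0]],[0,[-32.1,13.1,0],[0,0,0]],[0,[0,0,0],[0,0,-10.1]],[0,[0,0,0],[0,0,-10.1]],[0,[0,0,0],[0,0,-10.1]],[0,[0,0,0],[0,0,-10.1]],[0,[0,0,0],[0,0,-10.1]],[0,[0,0,0],[0,0,-10.1]],[0,[0,0,25],[0,0,0]],[0,[0,0,20],[0,0,0]],[0,[0,0,0],[0,0,0]],[0,[0,0,0],[0,0,0]]]}'
```

```text
time: 16.23
ee_pos: [0.4638, -0.163, 0.2092]
eef_rot: [[-0.744, 0.668, 0.0], [0.668, 0.744, -0.0], [-0.0, 0.0, -1.0]]
contact_force: [0.2, -0.0, 0.0]
gripper_width: 0.0136
grasp_force: 40.0
```

Pose matches the grasp; lowering 40 mm.

```bash
python3 -m pendant '{"commands":[[0,[0,0,10],[0,0,0]],[0,[0,0,8],[0,0,0]],[0,[0,0,8],[0,0,0]],[0,[0,0,7],[0,0,0]],[0,[0,0,4],[0,0,0]],[0,[0,0,2],[0,0,0]],[0,[0,0,1],[0,0,0]],[0,[0,0,0],[0,0,0]],[0,[0,0,0],[0,0,0]]]}'
```

```text
time: 17.35
ee_pos: [0.4637, -0.1629, 0.1692]
eef_rot: [[-0.744, 0.668, 0.0], [0.668, 0.744, -0.0], [-0.0, 0.0, -1.0]]
contact_force: [-1.9, 0.1, 4.7]
gripper_width: 0.0137
grasp_force: 40.0
```

```bash
python3 -m pendant '{"commands":[[20,[0,0,0],[0,0,0]],[40,[0,0,0],[0,0,0]],[40,[0,0,0],[0,0,0]],[40,[0,0,0],[0,0,0]],[40,[0,0,-10],[0,0,0]],[40,[0,0,-40],[0,0,0]],[40,[0,0,-50],[0,0,0]],[40,[10.6,5.7,-50],[0,0,0]],[40,[10.6,5.7,-54],[0,0,0]],[40,[0,0,0],[0,0,0]],[40,[0,0,0],[0,0,0]]]}'
python3 - <<'E'
from h import *
s=snapshot("wrist");t=snapshot("side")
a=cv2.resize(s["image"][60:310,180:480,::-1],(500,417),interpolation=2);b=cv2.resize(t["image"][150:270,190:310,::-1],(300,300),interpolation=2)
o=np.zeros((500,800,3),np.uint8);o[:417,:500]=a;o[:300,500:]=b;cv2.imwrite("pics/c6.png",o)
g=cv2.cvtColor(s["image"],cv2.COLOR_RGB2GRAY)
m=((g<45)*255).astype(np.uint8);m[:, :240]=0;m[:,300:]=0;m[:165]=0;m[250:]=0
c=max(cv2.findContours(m,0,1)[0],key=cv2.contourArea);print(cv2.boundingRect(c))
E
```

```text
time: 18.73
ee_pos: [0.4552, -0.1402, 0.3723]
eef_rot: [[-0.744, 0.668, -0.001], [0.668, 0.744, 0.0], [0.001, -0.0, -1.0]]
contact_force: [-0.0, -0.5, -0.3]
gripper_width: 0.0403
grasp_force: 0.0
(261, 181, 17, 53)
```

View pics/c6.png

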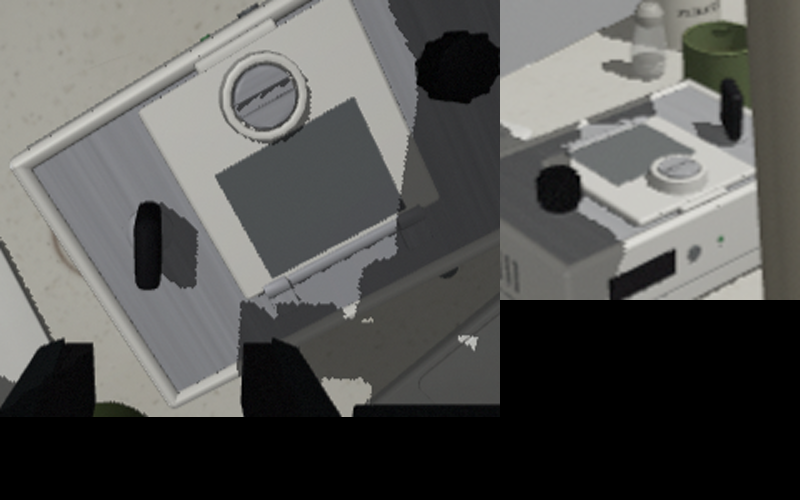

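The key's box in the image is back within 1 px of where it started, so it is upright and fully seated. The cover is shut and the slot lies across the unit with the stud held down.

```bash
python3 -c "
from bench import *;print(close_job())"
```

```text
the job is handed in; nothing more can be done
None
```

The cover is shut and locked, with its slot across the unit and the stud held down. The flat-bladed key is back in the right-hand well, upright and fully down, and I didn't touch the other items; I handed the job in at about 19 s.

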